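# Load a shop's spring scale to its marks with tins

### The job

Bring the counter scale's pointer to rest between its two black marks: stand the thin tin, the thick tin or both, whichever it takes, upright in the scale's narrow wire-sided lane, next to the packet strapped there. Lower each tin gently onto the lane floor, never dropping it, leave a tin that is not needed off the scale, and do not shove or knock over the other goods on the counter. The rack and the lane leave finger room on different sides of a tin, so set each tin down on the way and take it again the other way round.

Things in the scene. Friction and masses are not known exactly. Their poses are not given: they have to be found in the camera images.
- scale: spring scale, grey housing 100 x 200 x 55 mm; origin under its centre on the counter, y along the lane. On its +x side a white gauge plate, 90 mm wide, carries two black marks 12 mm apart; a black pointer fixed to the lane moves down in front of it. Place and yaw vary; it may change sides with the rack
- lane (a point): centre of the lane's floor, moving with the pan; axes as the scale's (y along the lane). Floor 135 mm above the counter when empty, goes straight down. The lane is 54 mm wide between its wire sides, 240 mm long. Sides (6 mm wires) rise 95 mm above the floor, higher than a tin; ends open but for 10 mm lips. Fingers fit beside a tin only along the lane (y)
- spot_a (a point): free place on the lane floor, 15 mm to +y of the lane's centre, for the middle of the first tin's underside: leaves 30 mm to the packet. Moves with the pan
- spot_b (a point): free place on the lane floor, 73 mm to -y of the lane's centre, for a second tin: leaves 30 mm between the tins. Moves with the pan
- pan (a joint): how far the lane has sunk, m: 0 empty, at most 0.060. Spring 145 N/m: the thin tin sinks it 8.8 mm, the thick tin 17.6 mm, both 26.4 mm. The pointer is between the marks from 0.030 to 0.042, middle 0.036. At the start the packet alone holds it somewhere from 0.007 to 0.029; it settles in about 1 s
- packet (a point): middle of the top of a small cardboard packet, 44 x 44 x 60 mm high, of unknown weight, strapped fast at the lane's +y end (lane y = 74 to 118 mm); it moves with the pan
- rack: dark steel rack, origin under its centre; base 84 x 212 x 10 mm; three cells along y (centres -68, 0, +68 mm), 64 mm wide between dividers 4 mm thick, 64 mm deep (x), reaching 100 mm above the counter; open to -x and +x. Both tins and a round jar stand in the cells, in any order, 10 mm above the counter. A tin can be gripped there only across its thickness (x)
- thin_tin: plain steel tin 26 mm thick (its x) x 58 mm long (its y) x 80 mm high, 130 g; origin at the centre of its underside, z up. Starts in the rack with its y along the rack's y. In the lane its y must lie along the lane; gripped there along its y (58 mm)
- thick_tin: plain steel tin 42 mm thick (its x) x 58 mm long (its y) x 80 mm high, 260 g; origin, axes and placing as for the thin tin
- mat: black rubber counter mat, fixed, 120 x 130 x 3 mm thick, origin at the centre of its underside; clear space to set a tin down and take it again
- jar: round glass jar, diameter 50, height 75 mm, in a rack cell; bystander. Origin at the centre of its underside
- can_a: drink can, diameter 66, height 115 mm, beyond the scale and rack; bystander. Origin at the centre of its underside
- can_b: drink can, diameter 66, height 115 mm, nearer the robot at its left; bystander. Origin at the centre of its underside
- bottle: amber bottle, diameter 66, height 230 mm, at the robot's right; bystander. Origin at the centre of its underside
- soap_box: cardboard box 90 x 60 x 35 mm, nearer the robot at its right; bystander. Origin at the centre of its underside
- dish: white bowl, diameter 110, height 30 mm, at the far side; bystander. Origin at the centre of its underside

How it is judged:
At the end, for the whole second after the job is handed in: Pointer at rest between the marks (pan 0.030 to 0.042); at least one tin upright (within 0.12 rad) on the lane floor inside the lane; an unused tin on the counter or in its rack, or over 0.16 m from the lane's centre (value of joint pan between 0.03 and 0.042 m and velocity of joint pan between -0.01 and 0.01 m/s and (((x of thin_tin in the frame of lane between -0.018 and 0.018 m and y of thin_tin in the frame of lane between -0.11 and 0.11 m and z of thin_tin in the frame of lane between -0.004 and 0.006 m and angle between thin_tin's own z axis and vertical below 0.12 rad and linear speed of thin_tin below 0.02 m/s) and (x of thick_tin in the frame of lane between -0.018 and 0.018 m and y of thick_tin in the frame of lane between -0.11 and 0.11 m and z of thick_tin in the frame of lane between -0.004 and 0.006 m and angle between thick_tin's own z axis and vertical below 0.12 rad and linear speed of thick_tin below 0.02 m/s)) or ((x of thin_tin in the frame of lane between -0.018 and 0.018 m and y of thin_tin in the frame of lane between -0.11 and 0.11 m and z of thin_tin in the frame of lane between -0.004 and 0.006 m and angle between thin_tin's own z axis and vertical below 0.12 rad and linear speed of thin_tin below 0.02 m/s) and (height (world z) of thick_tin below 0.03 m or distance between thick_tin and lane above 0.16 m)) or ((height (world z) of thin_tin below 0.03 m or distance between thin_tin and lane above 0.16 m) and (x of thick_tin in the frame of lane between -0.018 and 0.018 m and y of thick_tin in the frame of lane between -0.11 and 0.11 m and z of thick_tin in the frame of lane between -0.004 and 0.006 m and angle between thick_tin's own z axis and vertical below 0.12 rad and linear speed of thick_tin below 0.02 m/s)))); the robot touches nothing.
It fails at once if a tin is dropped onto the lane floor (over 0.4 m/s within 25 mm of it) ((horizontal distance between thin_tin and lane below 0.11 m and z of thin_tin in the frame of lane between -0.01 and 0.025 m and linear speed of thin_tin above 0.4 m/s) or (horizontal distance between thick_tin and lane below 0.11 m and z of thick_tin in the frame of lane between -0.01 and 0.025 m and linear speed of thick_tin above 0.4 m/s)).
It fails at once if a tin is rammed onto the scale (over 60 N between them) (contact force between any of thin_tin, thick_tin and scale above 60 N).
It fails at once if a bystander is knocked over (tilted over 0.5 rad) or shoved more than 40 mm (angle between any of jar, can_a, can_b, bottle, soap_box, dish's own z axis and vertical above 0.5 rad or distance of any of jar, can_a, can_b, bottle, soap_box, dish from where it was at the start of the episode above 0.04 m).
It also fails if it takes over 72 s, if anything falls off the work surface, if the arm or the gripper's body presses on something with over 40 N, if the wrist force passes 120 N, or if a joint passes its speed limit or range.

### The arm

A 6-joint arm with a two-finger parallel gripper is mounted at the origin on the work surface. World frame = base frame: x ahead of the robot, y to its left, z up, the work surface at z = 0. Lengths are in m, angles in rad, forces in N, time in s.
With the tool pointing down it reaches from about 0.35 to 0.85 m from the base axis. Payload 8.1 kg.
Tool frame: the origin (TCP) lies on the centre line of the jaws, within the pads' length; the fingertips stand 17 mm ahead of it and the grasp point (between the pads) lies 2 mm behind it; z points along the fingers, y is the line along which they close (so a half turn about z gives the same grasp; the last joint's range is limited). The gripper opens to 93 mm and grips with 3 to 60 N. Pads are 15 mm wide; open, the fingers measure 128 mm over their backs; the gripper's body (75 mm by 188 mm) begins 65 mm behind the grasp point.
Start: joints at [-1.28, 0.13, 1.488, -0, 1.523, -0.085], TCP at [0.22, -0.558, 0.236] pointing down, gripper open.
Joint ranges: [-2.96, 2.96], [-0.89, 2.26], [0.02, 2.5], [-1.34, 4.48], [0, 2.73], [-2.66, 2.66]. Speed limits (rad/s): [2.39, 2.39, 2.79, 3.14, 3.14, 3.14].

### API

Orientations are given as a rotation vector (axis times angle).
In Python, from plant import telemetry, viewer, order gives the robot as it stands.
- The arm moves only by the tool send_rows, never from a script. Its argument "plan" is a list that holds one entry, the list of rows, each a list of 5 numbers: the closure, from -1 (fully open) to 1 (shut), then the shift along the world's x, y, z normalised to -1 to 1, where 1 is 0.2 m, then the turn about the world's z normalised to -1 to 1, where 1 is 60 degrees. A call has 1 to 20 rows; each row is the pose to reach, as a shift and turn from the pose commanded when the call began; what a row does not reach only later rows make up. A row lasts 1/12 s, in which the tool goes at most 41.7 mm and 7.16 degrees, less where a joint would pass 70% of its speed; a pose out of reach is approached as far as the arm can. A call with a number of a shift or a turn outside -1 to 1 is refused whole. A call with a gripper value outside its range is refused whole. The fingers move at their own pace and stop on an object; "force" is the grip in N (left out, the last holds). Time passes only in rows, so rows that repeat a pose let the fingers close. It gives the time, the measured TCP pose, the force, the opening and the grip force at its end, in the units of the state.
- telemetry.read_state(): the state, without advancing time (a new reading comes with each control period).
- viewer.read_camera(name): name is "scene" or "top" or "wrist"; returns (picture, depth): 480x640x3 uint8, blue, green, red; 480x640 float32, m along the optical axis (not along the pixel's ray), 0 where there is no reading.
- viewer.calibration(name): a dict with "camera_matrix" (3x3 intrinsics, pixels), "extrinsics" (4x4, takes a point from camera to world coordinates); the wrist camera has in their place "hand_eye" (4x4, takes a point from camera to tool coordinates, whose origin is the TCP and whose axes are the flange's). Camera axes: x right, y up, looking along -z (the intrinsics and any distortion apply to the point x, -y, -z); pixel columns grow to the right and rows downward; lengths in m; the calibration is good to about 2 mm. A picture is of the moment at which its call begins: read the wrist's pose just before it. calibration takes no time and is no camera call.
- order.close_job(): hands the job in; it is judged then, once.
The state is a dict: "t": time; "q": joint angles; "dq": joint speeds; "joint_torque": joint torques, N m; "tool_pos": TCP position; "orientation": TCP orientation; "force": force on the tool from outside, world axes, zero at the start; "wrist_torque": the same for the moment, N m; "opening": finger opening in m; "gripper_force": force on a finger pad.
Only numpy, scipy, OpenCV 4.12 (cv2) and the standard library are available. Lean on these libraries where they do the work, as an engineer would, in place of code of your own. Each camera call takes 0.05 s, during which the arm holds its last target. There are 200 camera calls.

## Working session

There is one attempt and no reset: what is moved stays moved. The work goes in short steps, Python scripts to look and compute and a tool call to move; the robot and the scene stay as the last step left them, time stands still between calls to the robot, and variables do not carry over. Pictures are saved under pics/ and viewed, at most 10 in all, crops included, and the job is handed in when it is done.

Besides the shell and the picture viewer there is one more tool, called after ">>>" by a JSON object that holds its "name" and its "arguments". send_rows: Moves the arm, as the interface text tells. Scaled input: -1 to 1 covers 0.2 m each way for a shift and 60 degrees each way for a turn. Its arguments: {"type":"object","properties":{"plan":{"type":"array"},"force":{"type":"number"}},"required":["plan"]}

```bash
ls; mkdir -p pics
cat > h.py <<'E'
import numpy as np, cv2
from scipy.spatial.transform import Rotation as R
from plant import telemetry, viewer, order
def shot(name):
    s=telemetry.read_state(); im,d=viewer.read_camera(name); c=viewer.calibration(name)
    K=np.array(c["camera_matrix"])
    if name=="wrist":
        T=np.eye(4);T[:3,:3]=R.from_rotvec(s["orientation"]).as_matrix();T[:3,3]=s["tool_pos"]
        E=T@np.array(c["hand_eye"])
    else: E=np.array(c["extrinsics"])
    return im,d,K,E
def cloud(d,K,E):
    v,u=np.indices(d.shape); x=(u-K[0,2])/K[0,0]*d; y=(v-K[1,2])/K[1,1]*d
    p=np.stack([x,-y,-d,np.ones_like(d)],-1)@E.T
    p=p[...,:3]; p[d<=0]=np.nan; return p
def ray(u,v,K,E,z):
    r=E[:3,:3]@np.array([(u-K[0,2])/K[0,0],-(v-K[1,2])/K[1,1],-1]); o=E[:3,3]
    return o+r*(z-o[2])/r[2]
E
python3 - <<'E'
from h import *
print(telemetry.read_state())
for n in("scene","top"):
    im,d,K,E=shot(n); cv2.imwrite(f"pics/{n}0.png",im); np.savez(f"{n}0.npz",im=im,d=d,K=K,E=E); print(n,K,E,viewer.calibration(n).keys(),(d>0).mean())
E
```

```text
pics
{'t': 0.0, 'q': array([-1.28040770e+00,  1.31161561e-01,  1.48925781e+00, -1.04279815e-05,
        1.52300362e+00, -8.54185689e-02]), 'dq': array([ 3.41733230e-05,  2.48569011e-03,  1.60023248e-03,  1.00188302e-03,
       -7.34561981e-05,  5.08090218e-04]), 'joint_torque': array([ 1.22962923e-03, -5.59845078e+01, -4.91763389e+01,  7.68882665e-02,
        3.57840245e-02, -9.99600070e-05]), 'tool_pos': array([ 0.22006776, -0.55761143,  0.23459898]), 'orientation': array([-3.08450654e+00, -5.86509765e-01,  3.10233211e-04]), 'force': array([-0.78211688, -0.5001628 , -1.19613158]), 'wrist_torque': array([ 0.03337211,  0.042667  , -0.02247797]), 'gripper_force': 0.0, 'opening': 0.0929138484143483}
scene [[451.89615365   0.         312.38117889]
 [  0.         451.89615365 241.68039643]
 [  0.           0.           1.        ]] [[ 0.1320002  -0.81058934  0.57054437  1.14860881]
 [ 0.9911134   0.11747193 -0.0624065  -0.15962906]
 [-0.01643691  0.57371184  0.81889227  1.00960421]
 [ 0.          0.          0.          1.        ]] dict_keys(['camera_matrix', 'extrinsics']) 0.9960514322916667
top [[436.95554745   0.         323.41755836]
 [  0.         436.95554745 237.543684  ]
 [  0.           0.           1.        ]] [[-0.11001986  0.96567078 -0.23532015  0.32505018]
 [-0.99392648 -0.10746418  0.02369807 -0.07903946]
 [-0.00240396  0.23649818  0.97162896  1.12947433]
 [ 0.          0.          0.          1.        ]] dict_keys(['camera_matrix', 'extrinsics']) 0.9962923177083334
```

View pics/scene0.png

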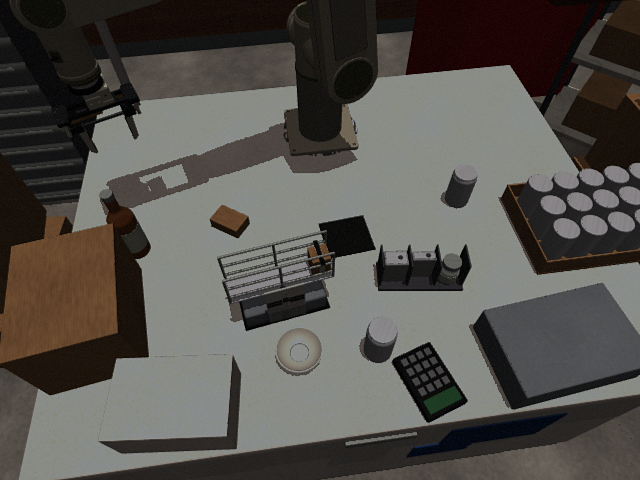

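View pics/top0.png

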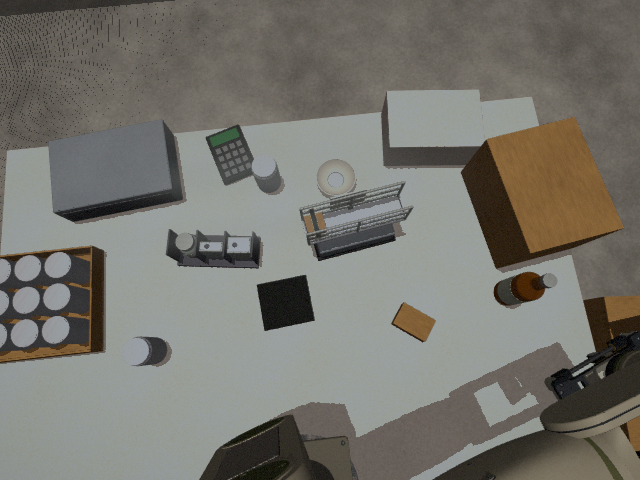

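The scene view has the scale at about (278,285) with its packet at (318,257). The rack is at (423,270): two tins at (396,265) and (424,263), and the jar at (451,268). The mat is at (347,235). The top view agrees.

Run:
```python
from h import *
a=np.load("scene0.npz");b=np.load("top0.npz")
c1=cv2.resize(a["im"][225:335,215:345],None,fx=4,fy=4,interpolation=cv2.INTER_CUBIC)
c2=cv2.resize(a["im"][235:300,370:475],None,fx=2.6,fy=2.6,interpolation=cv2.INTER_CUBIC)
o=np.zeros((440,800,3),np.uint8);o[:,:520]=np.clip(c1.astype(float)*1.6,0,255);o[:c2.shape[0],522:522+c2.shape[1]]=np.clip(c2.astype(float)*1.6,0,255)[:,:278]
c3=cv2.resize(b["im"][225:275,160:268],None,fx=2.55,fy=2.55,interpolation=cv2.INTER_CUBIC)
o[200:200+c3.shape[0],522:522+c3.shape[1]]=np.clip(c3.astype(float)*1.6,0,255)[:,:278]
cv2.imwrite("pics/crop1.png",o)
for n,f,roi in(("scene",a,[(225,335,215,345),(235,300,370,475)]),("top",b,[(175,265,295,420),(225,275,160,268)])):
    P=cloud(f["d"],f["K"],f["E"])
    for r0,r1,c0,c1 in roi:
        p=P[r0:r1,c0:c1].reshape(-1,3);p=p[np.isfinite(p[:,0])]
        h,e=np.histogram(p[:,2],np.arange(-.01,.3,.01)); print(n,list(zip(e.round(2).tolist(),h.tolist())))
```

```text
scene [(-0.01, 3441), (0.0, 4192), (0.01, 279), (0.02, 349), (0.03, 265), (0.04, 182), (0.05, 824), (0.06, 83), (0.07, 73), (0.08, 45), (0.09, 82), (0.1, 732), (0.11, 900), (0.12, 212), (0.13, 609), (0.14, 187), (0.15, 87), (0.16, 619), (0.17, 353), (0.18, 43), (0.19, 50), (0.2, 640), (0.21, 0), (0.22, 0), (0.23, 0), (0.24, 0), (0.25, 0), (0.26, 0), (0.27, 0), (0.28, 0)]
scene [(-0.01, 1420), (0.0, 2317), (0.01, 527), (0.02, 184), (0.03, 202), (0.04, 194), (0.05, 235), (0.06, 215), (0.07, 234), (0.08, 661), (0.09, 512), (0.1, 95), (0.11, 0), (0.12, 0), (0.13, 0), (0.14, 0), (0.15, 0), (0.16, 0), (0.17, 0), (0.18, 0), (0.19, 0), (0.2, 0), (0.21, 0), (0.22, 0), (0.23, 0), (0.24, 0), (0.25, 0), (0.26, 0), (0.27, 0), (0.28, 0)]
top [(-0.01, 1181), (0.0, 4454), (0.01, 418), (0.02, 190), (0.03, 135), (0.04, 74), (0.05, 862), (0.06, 36), (0.07, 32), (0.08, 18), (0.09, 0), (0.1, 251), (0.11, 1331), (0.12, 89), (0.13, 444), (0.14, 53), (0.15, 98), (0.16, 295), (0.17, 606), (0.18, 23), (0.19, 19), (0.2, 582), (0.21, 10), (0.22, 0), (0.23, 0), (0.24, 0), (0.25, 0), (0.26, 0), (0.27, 0), (0.28, 0)]
top [(-0.01, 742), (0.0, 1984), (0.01, 613), (0.02, 83), (0.03, 90), (0.04, 98), (0.05, 126), (0.06, 147), (0.07, 144), (0.08, 560), (0.09, 659), (0.1, 137), (0.11, 0), (0.12, 0), (0.13, 0), (0.14, 0), (0.15, 0), (0.16, 0), (0.17, 0), (0.18, 0), (0.19, 0), (0.2, 0), (0.21, 0), (0.22, 0), (0.23, 0), (0.24, 0), (0.25, 0), (0.26, 0), (0.27, 0), (0.28, 0)]
```

View pics/crop1.png

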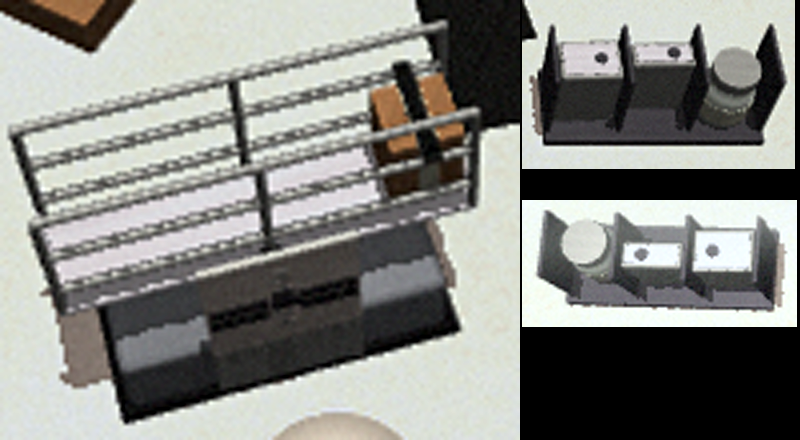

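The crop shows the thick tin at the rack's right end (seen from the robot), the thin tin in the middle cell and the jar in the left cell. On the gauge, the black marks are at about crop (240,318) and (315,293), with a pointer between the lane and the plate. Next I measure heights and poses from both views.

```bash
cat > meas.py <<'E'
from h import *
import sys
def rect(p):
    (c,s,a)=cv2.minAreaRect((p[:,:2]*1000).astype(np.float32)); return np.round(c,1),np.round(s,1),round(a,1)
def grp(P,im,z0,z1,roi,cond=None):
    r0,r1,c0,c1=roi; p=P[r0:r1,c0:c1]; m=(p[...,2]>z0)&(p[...,2]<z1)
    if cond is not None: m&=cond(im[r0:r1,c0:c1].astype(int))
    m=m.astype(np.uint8); n,l,st,_=cv2.connectedComponentsWithStats(m,connectivity=8)
    return [p[l==i] for i in range(1,n) if st[i,4]>60]
if __name__=="__main__":
  for n,sr,rr,mr in(("scene",(225,335,215,345),(235,300,370,475),(205,270,310,385)),("top",(175,265,295,420),(225,275,160,268),(265,340,245,325))):
    f=np.load(n+"0.npz");im=f["im"];P=cloud(f["d"],f["K"],f["E"])
    br=lambda i:i.min(-1)>110
    print(n,"counter",np.nanmedian(P[mr[0]:mr[1],mr[2]:mr[3],2]))
    for nm,z0,z1,roi,c in(("tins",.08,.1,rr,br),("rackbase",.004,.016,rr,lambda i:i.max(-1)<110),("rackdiv",.094,.106,rr,lambda i:i.max(-1)<90),("floor",.1,.125,sr,br),("packet",.155,.18,sr,lambda i:(i[...,2]-i[...,0]>30)),("rail",.19,.215,sr,None),("housing",.05,.06,sr,None),("mat",-.01,.012,mr,lambda i:i.max(-1)<50)):
      for p in grp(P,im,z0,z1,roi,c): print(" ",nm,len(p),"z",np.percentile(p[:,2],[10,50,90]).round(4),*rect(p))
E
python3 meas.py
```

```text
scene counter 0.0018713097719623706
  tins 222 z [0.0884 0.0908 0.0934] [581.9 105.6] [51. 37.] 79.9
  tins 69 z [0.089  0.0908 0.0931] [583.8 163.1] [30.5 19.3] 87.8
  rackbase 918 z [0.0072 0.01   0.0131] [594.6 171. ] [212.1  85.1] 81.4
  floor 136 z [0.1082 0.1104 0.1121] [ 588.  -143.2] [15.7 60.2] 7.1
  floor 287 z [0.108  0.1101 0.1126] [ 602.4 -241.5] [ 17.2 121.7] 8.2
  floor 133 z [0.1081 0.1105 0.1129] [ 610.4 -142.1] [14.8 62.8] 8.9
  floor 257 z [0.108  0.1104 0.1126] [ 625.8 -237.9] [ 15.4 117.1] 7.9
  packet 67 z [0.1685 0.1706 0.1724] [585.5 -73.3] [26.6 15.3] 8.9
  packet 70 z [0.1687 0.1702 0.1722] [588.9 -99.8] [27.1 15.6] 7.2
  rail 338 z [0.2004 0.2042 0.2064] [ 580.3 -184.7] [  8.5 244.7] 9.0
  rail 352 z [0.2013 0.2043 0.2064] [ 639.2 -175.5] [  9.1 244.3] 8.8
  housing 336 z [0.0519 0.0545 0.0568] [ 625.2 -103.1] [46.8 50.8] 6.7
  housing 414 z [0.0522 0.0546 0.057 ] [ 646.9 -246.6] [48.4 55.8] 9.1
  housing 74 z [0.0508 0.0554 0.0588] [ 663.8 -170.8] [ 3.3 87.3] 8.9
  mat 1527 z [0.0005 0.003  0.0055] [441.4  11.7] [121.5 127.4] 6.6
top counter 0.002519681003
[... 206 characters left out ...]
2
  rackbase 109 z [0.0084 0.0109 0.0136] [626.8 181.6] [52. 18.] 81.7
  rackbase 731 z [0.0077 0.011  0.0134] [584.8 170.6] [215.   80.2] 85.3
  rackdiv 61 z [0.0966 0.0997 0.1026] [605.6 271. ] [ 6.1 62. ] 81.5
  floor 721 z [0.1096 0.112  0.1147] [ 622.2 -206.2] [ 26.2 192.5] 8.4
  packet 108 z [0.1695 0.1719 0.1739] [598.  -99.4] [38.5 15. ] 8.3
  packet 115 z [0.1697 0.1715 0.174 ] [593.5 -72.5] [40.5 15.5] 7.5
  rail 302 z [0.2033 0.2064 0.2086] [ 638.6 -176.7] [  7.1 246.3] 8.9
  rail 309 z [0.2035 0.2062 0.2084] [ 579.3 -185.4] [  7.7 245. ] 8.5
  housing 862 z [0.0532 0.0562 0.0586] [ 573.6 -186.4] [ 30.1 198.5] 8.5
  mat 2298 z [0.0017 0.0044 0.007 ] [439.9  10.5] [118.7 127.9] 5.1
```

Calibrated against the housing top (55 mm), the lane floor stands at about 0.111, so the pan is at about 0.024. The thin tin alone should bring it to about 0.033, inside the marks. The thick tin would give about 0.042, right on the edge, and both tins about 0.050. So I need the thin tin, and now I move to look at it with the wrist camera.

>>> {"name": "send_rows", "arguments": {"plan": [[[-1,0,0,0.4,0],[-1,0,0,0.85,0],[-1,0,0,0.85,0],[-1,0,0,0.85,0],[-1,0,0,0.85,0],[-1,0.15,0.15,0.85,0.12],[-1,0.3,0.3,0.85,0.24],[-1,0.45,0.45,0.85,0.36],[-1,0.6,0.6,0.85,0.48],[-1,0.75,0.75,0.85,0.6],[-1,0.9,0.9,0.85,0.72],[-1,1,1,0.85,0.84],[-1,1,1,0.85,0.96],[-1,1,1,0.85,1],[-1,1,1,0.85,1]]], "force": 20}}

```text
t: 1.35
tool_pos: [0.4207, -0.3573, 0.405]
orientation: [-2.375, -2.056, 0.0]
force: [-0.6, -0.0, -0.6]
opening: 0.0932
gripper_force: 0.0
```

>>> {"name": "send_rows", "arguments": {"plan": [[[-1,0.1,0.2,0,0],[-1,0.2,0.4,0,0],[-1,0.3,0.6,0,0],[-1,0.4,0.8,0,0],[-1,0.5,1,0,0],[-1,0.5,1,0,0]]]}}

```text
t: 1.85
tool_pos: [0.5215, -0.1541, 0.4052]
orientation: [-2.379, -2.051, -0.002]
force: [0.7, -0.6, -0.4]
opening: 0.0926
gripper_force: 0.0
```

>>> {"name": "send_rows", "arguments": {"plan": [[[-1,0,0.2,0,0],[-1,0,0.4,-0.05,0],[-1,0,0.6,-0.1,0],[-1,0,0.8,-0.15,0],[-1,0,1,-0.2,0],[-1,0,1,-0.2,0],[-1,0,1,-0.2,0],[-1,0,1,-0.2,0]]]}}

```text
t: 2.52
tool_pos: [0.5202, 0.0413, 0.3655]
orientation: [2.38, 2.05, -0.001]
force: [-0.5, -0.2, 0.1]
opening: 0.0927
gripper_force: 0.0
```

>>> {"name": "send_rows", "arguments": {"plan": [[[-1,0.1,0.2,0,0],[-1,0.2,0.4,-0.1,0],[-1,0.3,0.6,-0.2,0],[-1,0.3,0.6,-0.2,0],[-1,0.3,0.6,-0.2,0],[-1,0.3,0.6,-0.2,0]]]}}

```text
t: 3.02
tool_pos: [0.5806, 0.1604, 0.3249]
orientation: [-2.381, -2.049, 0.003]
force: [0.2, 0.6, -1.2]
opening: 0.0929
gripper_force: 0.0
```

Run:
```python
from h import *
im,d,K,E=shot("wrist"); np.savez("w1.npz",im=im,d=d,K=K,E=E); cv2.imwrite("pics/w1.png",im); print(E.round(3),(d>0).mean())
P=cloud(d,K,E)
for z in np.arange(0,.12,.01): print(round(z,2),((P[...,2]>z)&(P[...,2]<z+.01)).sum(),end="; ")
```

```text
[[ 0.989  0.144  0.041  0.592]
 [-0.15   0.953  0.263  0.233]
 [-0.001 -0.266  0.964  0.474]
 [ 0.     0.     0.     1.   ]] 0.9959244791666667
0.0 95018; 0.01 5884; 0.02 7280; 0.03 967; 0.04 1001; 0.05 1975; 0.06 1088; 0.07 1485; 0.08 8138; 0.09 14250; 0.1 1885; 0.11 5324;
```

View pics/w1.png

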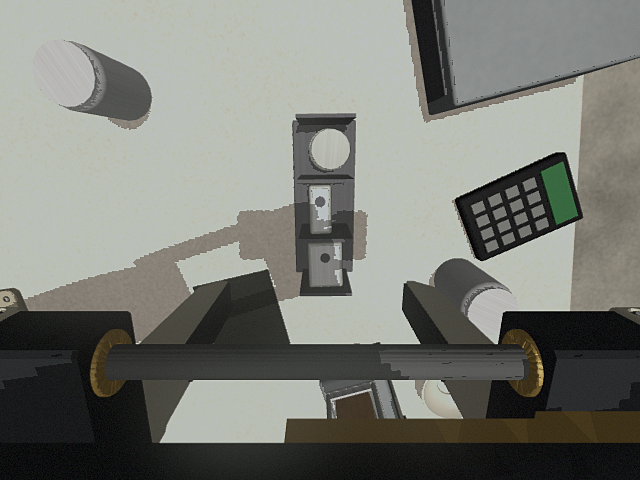

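The wrist view shows the thin tin's top at (319,208) in the middle cell, the thick tin at (325,263) and the jar at (329,149). The cells are clear on both x sides.

Run:
```python
from h import *
from meas import grp,rect
f=np.load("w1.npz");im,d,K,E=[f[k] for k in("im","d","K","E")];P=cloud(d,K,E)
print("counter",np.nanmedian(P[150:200,200:280,2]))
for roi in((180,238,296,356),(236,296,296,356)):
    for p in grp(P,im,.082,.096,roi,lambda i:i.min(-1)>70): print(len(p),np.median(p[:,2]).round(4),*rect(p))
for p in grp(P,im,.096,.106,(105,300,285,365)): print("div",len(p),*rect(p))
# two-view ray check: bright top contour of thin tin, centre ray cut at z=.09 in wrist and top
r0,c0=180,296
m=(im[180:238,296:356].min(-1)>100).astype(np.uint8)
cs=max(cv2.findContours(m,0,2)[0],key=cv2.contourArea);(c,s,a)=cv2.minAreaRect(cs);print(c,s,a,ray(c[0]+c0,c[1]+r0,K,E,.09))
g=np.load("top0.npz");m=(g["im"][235:262,197:226].min(-1)>150).astype(np.uint8)
cs=max(cv2.findContours(m,0,2)[0],key=cv2.contourArea);(c2,s,a)=cv2.minAreaRect(cs);print(c2,s,a,ray(c2[0]+197,c2[1]+235,g["K"],g["E"],.09))
o1,o2=E[:3,3],g["E"][:3,3];r1=ray(c[0]+c0,c[1]+r0,K,E,0)-o1;r2=ray(c2[0]+197,c2[1]+235,g["K"],g["E"],0)-o2
t=np.linalg.lstsq(np.c_[r1,-r2],o2-o1,rcond=None)[0];print("triang",o1+t[0]*r1,o2+t[1]*r2)
```

```text
counter 0.0002714250097982096
1058 0.0907 [586.9 171.6] [56.7 25.8] 81.9
1414 0.0906 [583.1 103.6] [56.8 41.6] 83.6
div 272 [607.5 271.6] [ 4.2 62.5] 81.7
div 232 [597.7 204.5] [ 3.5 63.3] 81.4
div 221 [588.1 137.6] [ 3.9 64. ] 81.4
div 213 [578.4  70.2] [ 4.7 62.3] 81.3
(23.932235717773438, 28.78919219970703) (48.00999450683594, 21.268354415893555) 88.56790161132812 [0.58681152 0.17260242 0.09      ]
(13.0, 11.0) (6.0, 20.0) 90.0 [0.5862968  0.17280904 0.09      ]
triang [0.58680866 0.17257008 0.08979431] [0.58635873 0.17286874 0.0897536 ]
```

>>> {"name": "send_rows", "arguments": {"plan": [[[-1,0.03,0.058,0,0],[-1,0.03,0.058,-0.15,0],[-1,0.03,0.058,-0.3,0],[-1,0.03,0.058,-0.45,0],[-1,0.03,0.058,-0.6,0],[-1,0.03,0.058,-0.75,0],[-1,0.03,0.058,-0.88,0],[-1,0.03,0.058,-0.88,0],[-1,0.03,0.058,-0.88,0],[-1,0.03,0.058,-0.88,0]]]}}

```text
t: 3.9
tool_pos: [0.5878, 0.1725, 0.1527]
orientation: [2.38, 2.048, 0.005]
force: [0.9, 0.1, 0.9]
opening: 0.093
gripper_force: 0.0
```

>>> {"name": "send_rows", "arguments": {"plan": [[[-1,0,0,-0.1,0],[-1,0,0,-0.2,0],[-1,0,0,-0.3,0],[-1,0,0,-0.38,0],[-1,0,0,-0.445,0],[-1,0,0,-0.445,0],[-1,0,0,-0.445,0],[-1,0,0,-0.445,0]]]}}

```text
t: 4.57
tool_pos: [0.5877, 0.1736, 0.0629]
orientation: [2.378, 2.05, 0.004]
force: [-0.4, 0.1, 0.0]
opening: 0.0933
gripper_force: 0.0
```

>>> {"name": "send_rows", "arguments": {"plan": [[[0.2,0,0,0,0],[0.4,0,0,0,0],[0.6,0,0,0,0],[0.8,0,0,0,0],[1,0,0,0,0],[1,0,0,0,0],[1,0,0,0,0],[1,0,0,0,0],[1,0,0,0,0],[1,0,0,0,0],[1,0,0,0,0],[1,0,0,0,0]]]}}

```text
t: 5.57
tool_pos: [0.5862, 0.1735, 0.0606]
orientation: [-2.379, -2.051, 0.0]
force: [0.1, -0.8, 0.2]
opening: 0.0261
gripper_force: 19.9
```

The thin tin is gripped (opening 26 mm). Lift it and carry it to the mat, turning it 17.5° so that it has the lane's yaw.

>>> {"name": "send_rows", "arguments": {"plan": [[[1,0,0,0.08,0],[1,0,0,0.16,0],[1,0,0,0.26,0],[1,0,0,0.38,0],[1,0,0,0.5,0],[1,0,0,0.6,0],[1,-0.1,-0.11,0.65,0.05],[1,-0.22,-0.24,0.65,0.1],[1,-0.34,-0.37,0.65,0.15],[1,-0.46,-0.5,0.65,0.2],[1,-0.58,-0.63,0.65,0.25],[1,-0.68,-0.75,0.65,0.292],[1,-0.735,-0.81,0.65,0.292],[1,-0.735,-0.81,0.65,0.292],[1,-0.735,-0.81,0.65,0.292],[1,-0.735,-0.81,0.65,0.292]]]}}

```text
t: 6.9
tool_pos: [0.4397, 0.0118, 0.1908]
orientation: [2.04, 2.389, 0.001]
force: [0.1, -0.4, -1.4]
opening: 0.0264
gripper_force: 19.9
```

>>> {"name": "send_rows", "arguments": {"plan": [[[1,0,0,-0.12,0],[1,0,0,-0.25,0],[1,0,0,-0.38,0],[1,0,0,-0.5,0],[1,0,0,-0.57,0],[1,0,0,-0.61,0],[1,0,0,-0.63,0],[1,0,0,-0.65,0],[1,0,0,-0.665,0],[1,0,0,-0.675,0],[1,0,0,-0.68,0],[1,0,0,-0.68,0],[1,0,0,-0.68,0]]]}}

```text
t: 7.98
tool_pos: [0.4396, 0.0114, 0.0551]
orientation: [2.039, 2.389, 0.001]
force: [-0.5, 0.2, -1.1]
opening: 0.0259
gripper_force: 19.9
```

>>> {"name": "send_rows", "arguments": {"plan": [[[1,0,0,-0.005,0],[1,0,0,-0.01,0],[1,0,0,-0.01,0],[1,0,0,-0.01,0]]]}}

```text
t: 8.32
tool_pos: [0.4398, 0.0114, 0.0535]
orientation: [2.039, 2.389, 0.001]
force: [-2.2, -0.1, 4.9]
opening: 0.0257
gripper_force: 19.9
```

Run:
```python
from h import *
s=telemetry.read_state();print(s["tool_pos"],s["force"])
im,d,K,E=shot("scene");P=cloud(d,K,E)
hs,ws=[],[]
print("mat",np.nanmedian(P[235:252,335:365,2]))
```

```text
[0.43977766 0.01136825 0.05346837] [-2.15917115 -0.11064894  4.94541732]
mat 0.0036012604774138257
```

Contact with the mat (+5 N). Open and turn -90° around the tin; the jaws' 93 mm gap clears its 64 mm diagonal.

>>> {"name": "send_rows", "arguments": {"plan": [[[0,0,0,0,0],[-1,0,0,0,0],[-1,0,0,0,0],[-1,0,0,0,0],[-1,0,0,0,0],[-1,0,0,0,0],[-1,0,0,0,0],[-1,0,0,0,0],[-1,0,0,0,0],[-1,0,0,0,0],[-1,0,0,0,0],[-1,0,0,0,0]]]}}

```text
t: 9.37
tool_pos: [0.4392, 0.0115, 0.0526]
orientation: [2.039, 2.39, -0.0]
force: [-0.3, 0.8, 0.0]
opening: 0.0924
gripper_force: 0.0
```

Run:
```python
from h import *
from meas import grp,rect
print(telemetry.read_state()["opening"],telemetry.read_state()["tool_pos"])
f=None
for n in("scene","top"):
    im,d,K,E=shot(n);P=cloud(d,K,E)
    q=P.reshape(-1,3);m=(q[:,2]>.075)&(q[:,2]<.09)&(abs(q[:,0]-.44)<.04)&(abs(q[:,1]-.011)<.04)
    if m.sum()>8: print(n,m.sum(),*rect(q[m]))
    cv2.imwrite(f"pics/{n}1.png",im)
```

```text
0.0924236513929933 [0.43922373 0.01147915 0.05263387]
scene 87 [440.3   9.3] [25.6 57. ] 12.3
```

>>> {"name": "send_rows", "arguments": {"plan": [[[-1,0,0,0,-0.11],[-1,0,0,0,-0.22],[-1,0,0,0,-0.33],[-1,0,0,0,-0.44],[-1,0,0,0,-0.55],[-1,0,0,0,-0.66],[-1,0,0,0,-0.77],[-1,0,0,0,-0.88],[-1,0,0,0,-1],[-1,0,0,0,-1]]]}}

```text
t: 10.3
tool_pos: [0.4393, 0.0115, 0.0527]
orientation: [2.964, 1.041, 0.0]
force: [-0.2, -0.1, -0.2]
opening: 0.093
gripper_force: 0.0
```

>>> {"name": "send_rows", "arguments": {"plan": [[[-1,0,0,0,-0.11],[-1,0,0,0,-0.22],[-1,0,0,0,-0.33],[-1,0,0,0,-0.44],[-1,0,0,0,-0.5],[-1,0,0,0,-0.5],[-1,0,0,0,-0.5]]]}}

```text
t: 10.88
tool_pos: [0.4392, 0.0115, 0.0526]
orientation: [-3.131, -0.256, 0.0]
force: [0.9, -0.5, 1.0]
opening: 0.093
gripper_force: 0.0
```

>>> {"name": "send_rows", "arguments": {"plan": [[[-0.5,0,0,0,0],[0,0,0,0,0],[1,0,0,0,0],[1,0,0,0,0],[1,0,0,0,0],[1,0,0,0,0],[1,0,0,0,0],[1,0,0,0,0],[1,0,0,0,0]]]}}

```text
t: 11.63
tool_pos: [0.4393, 0.0114, 0.0527]
orientation: [3.132, 0.248, 0.0]
force: [-0.8, -0.3, -0.1]
opening: 0.0584
gripper_force: 20.0
```

Gripped along its length (58.4 mm). Lift clear of the rails and go over the lane.

>>> {"name": "send_rows", "arguments": {"plan": [[[1,0,0,0.08,0],[1,0,0,0.2,0],[1,0,0,0.35,0],[1,0,0,0.5,0],[1,0,0,0.65,0],[1,0,0,0.8,0],[1,0,0,0.95,0],[1,0,0,1,0],[1,0,0,1,0],[1,0,0,1,0]]]}}

```text
t: 12.47
tool_pos: [0.4392, 0.0115, 0.2517]
orientation: [-3.132, -0.248, 0.0]
force: [-0.2, 1.0, -2.6]
opening: 0.0578
gripper_force: 20.0
```

>>> {"name": "send_rows", "arguments": {"plan": [[[1,0,0,0.12,0],[1,0,0,0.25,0],[1,0.1,-0.12,0.25,0],[1,0.2,-0.24,0.25,0],[1,0.3,-0.36,0.25,0],[1,0.4,-0.48,0.25,0],[1,0.5,-0.6,0.25,0],[1,0.6,-0.72,0.25,0],[1,0.7,-0.84,0.25,0],[1,0.8,-0.95,0.25,0],[1,0.86,-1,0.25,0],[1,0.86,-1,0.25,0],[1,0.86,-1,0.25,0],[1,0.86,-1,0.25,0]]]}}

```text
t: 13.63
tool_pos: [0.6103, -0.1877, 0.3002]
orientation: [-3.13, -0.248, 0.005]
force: [0.5, -0.2, -0.5]
opening: 0.0578
gripper_force: 20.0
```

Run:
```python
from h import *
from meas import grp,rect
s=telemetry.read_state();print(s["tool_pos"],s["orientation"],s["opening"])
for n in("scene","top","wrist"):
    im,d,K,E=shot(n);P=cloud(d,K,E);q=P.reshape(-1,3)
    print(n)
    for nm,z0,z1,(x0,x1,y0,y1) in(("rail",.195,.212,(.55,.68,-.32,-.04)),("tin",.235,.34,(.57,.65,-.26,-.13)),("packet",.165,.178,(.565,.625,-.12,-.06))):
        m=(P[...,2]>z0)&(P[...,2]<z1)&(P[...,0]>x0)&(P[...,0]<x1)&(P[...,1]>y0)&(P[...,1]<y1)
        k,l,st,_=cv2.connectedComponentsWithStats(m.astype(np.uint8))
        for i in range(1,k):
            if st[i,4]>60:
                p=P[l==i];print("  ",nm,len(p),p.min(0).round(4),p.max(0).round(4),*rect(p))
    cv2.imwrite(f"pics/{n}2.png",im)
a=cv2.imread("pics/scene2.png")[150:330,200:360];b=cv2.imread("pics/top2.png")[120:300,280:440]
cv2.imwrite("pics/c2.png",cv2.resize(np.hstack([a,b]),None,fx=2.5,fy=2.5))
```

```text
[ 0.61025259 -0.18774131  0.30021468] [-3.12981802 -0.24803917  0.00526721] 0.057817180326909946
scene
   rail 116 [ 0.5598 -0.155   0.1953] [ 0.5779 -0.0644  0.2079] [ 569.  -109.8] [ 8.9 92.1] 10.6
   rail 126 [ 0.5829 -0.3051  0.1954] [ 0.603  -0.2187  0.2081] [ 591.9 -262. ] [ 8.5 87.8] 9.7
   rail 337 [ 0.6203 -0.2964  0.1955] [ 0.6604 -0.0561  0.2086] [ 639.6 -176.2] [  8.3 243.2] 8.7
   tin 1227 [ 0.5995 -0.2304  0.2485] [ 0.6305 -0.1403  0.3397] [ 613.9 -186.2] [25.7 91.5] 8.8
   packet 249 [ 0.5653 -0.1182  0.1651] [ 0.6036 -0.064   0.1752] [583.  -90.9] [37.9 51.7] 6.8
   packet 115 [ 0.6046 -0.1051  0.1651] [ 0.6249 -0.0602  0.175 ] [615.8 -82.8] [19.9 43.8] 4.2
top
   rail 161 [ 0.5697 -0.2636  0.198 ] [ 0.594  -0.1321  0.2109] [ 581.8 -198.2] [  7.3 133. ] 8.9
   tin 66 [ 0.6019 -0.2175  0.3299] [ 0.613  -0.1691  0.3393] [ 607.5 -193. ] [ 6.3 48.5] 7.3
   tin 283 [ 0.5933 -0.2312  0.2537] [ 0.6085 -0.159   0.3235] [ 600.8 -195.4] [10.6 72.5] 4.0
   packet 65 [ 0.5934 -0.1079  0.1676] [ 0.6188 -0.0901  0.1749] [606.3 -99.9] [18.2 24.7] 84.3
wrist
   rail 2586 [ 0.6185 -0.2975  0.1951] [ 0.6603 -0.0564  0.2076] [ 639.2 -177. ] [  6.3 244.2] 8.7
   rail 601 [ 0.5596 -0.1288  0.1954] [ 0.5742 -0.0653  0.2073] [566.5 -97.4] [ 6.8 64.3] 8.4
   rail 452 [ 0.5895 -0.3073  0.1951] [ 0.6014 -0.2578  0.2074] [ 595.1 -282.7] [ 6.1 49.6] 9.4
   tin 14491 [ 0.6059 -0.2313  0.254 ] [ 0.6292 -0.1419  0.34  ] [ 618.  -186.8] [15.5 90.5] 8.9
   packet 170 [ 0.6193 -0.0959  0.1663] [ 0.625  -0.0601  0.1779] [624.6 -78. ] [ 5.1 35.6] 8.9
   packet 2734 [ 0.565  -0.12    0.1651] [ 0.6187 -0.0624  0.1742] [589.9 -91.3] [53.8 50.8] 9.7
```

View pics/c2.png

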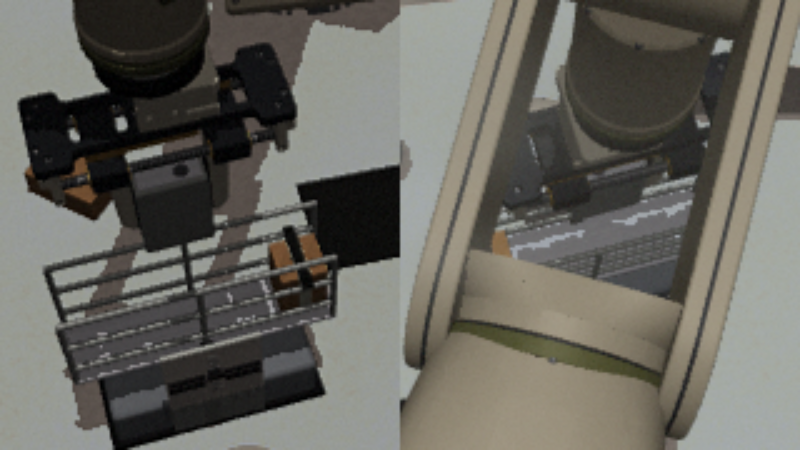

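The tin hangs upright over the lane at crop (172,205), clear of both rails. Shift it slightly and lower to just above the floor.

>>> {"name": "send_rows", "arguments": {"plan": [[[1,-0.005,-0.036,0,0],[1,-0.005,-0.036,-0.1,0],[1,-0.005,-0.036,-0.2,0],[1,-0.005,-0.036,-0.28,0],[1,-0.005,-0.036,-0.36,0],[1,-0.005,-0.036,-0.44,0],[1,-0.005,-0.036,-0.52,0],[1,-0.005,-0.036,-0.57,0],[1,-0.005,-0.036,-0.6,0],[1,-0.005,-0.036,-0.6,0],[1,-0.005,-0.036,-0.6,0],[1,-0.005,-0.036,-0.6,0]]]}}

```text
t: 14.78
tool_pos: [0.6109, -0.196, 0.1841]
orientation: [3.131, 0.248, 0.003]
force: [0.1, 1.1, -1.0]
opening: 0.0578
gripper_force: 20.0
```

Run:
```python
from h import *
from meas import rect
s=telemetry.read_state();print(s["tool_pos"],s["force"])
im,d,K,E=shot("scene");P=cloud(d,K,E)
a=np.radians(8.8);o=np.array([.6094,-.1805]);D=P[...,:2]-o
lx=D[...,0]*np.cos(a)+D[...,1]*np.sin(a);ly=-D[...,0]*np.sin(a)+D[...,1]*np.cos(a)
def c(x0,x1,y0,y1,z0,z1): 
    m=(lx>x0)&(lx<x1)&(ly>y0)&(ly<y1)&(P[...,2]>z0)&(P[...,2]<z1);return m
m=c(.005,.03,-.035,.01,.16,.19)
print("tin +x face lx",np.percentile(lx[m],[10,50,90]),m.sum())
m=c(-.01,.02,.03,.06,.09,.13);print("floor",np.median(P[m][:,2]),m.sum())
m=c(.03,.055,-.09,.09,.05,.06);print("housing",np.median(P[m][:,2]),m.sum())
m=c(.025,.037,-.11,.11,.19,.215);print("rail",np.median(P[m][:,2]),m.sum())
```

```text
[ 0.61085412 -0.19602133  0.18407791] [ 0.14378887  1.1374453  -1.02108243]
tin +x face lx [0.01196983 0.01320522 0.02773796] 101
floor 0.11001488137683768 82
housing 0.054465495935663744 321
rail 0.20413546089995743 304
```

>>> {"name": "send_rows", "arguments": {"plan": [[[1,0,0,-0.02,0],[1,0,0,-0.04,0],[1,0,0,-0.06,0],[1,0,0,-0.075,0],[1,0,0,-0.09,0],[1,0,0,-0.1,0],[1,0,0,-0.11,0],[1,0,0,-0.12,0],[1,0,0,-0.13,0],[1,0,0,-0.14,0],[1,0,0,-0.15,0],[1,0,0,-0.158,0],[1,0,0,-0.158,0],[1,0,0,-0.158,0],[1,0,0,-0.158,0],[1,0,0,-0.158,0],[1,0,0,-0.158,0],[1,0,0,-0.158,0],[1,0,0,-0.158,0],[1,0,0,-0.158,0]]]}}

```text
t: 16.5
tool_pos: [0.6102, -0.1957, 0.1511]
orientation: [3.132, 0.248, 0.0]
force: [-0.2, 0.2, -0.3]
opening: 0.0578
gripper_force: 20.0
```

```bash
cat > pan.py <<'E'
from h import *
s=telemetry.read_state();print(s["tool_pos"],s["force"],s["opening"])
im,d,K,E=shot("scene");P=cloud(d,K,E);np.savez("last.npz",im=im,d=d,K=K,E=E)
a=np.radians(8.8);o=np.array([.6094,-.1805]);D=P[...,:2]-o
lx=D[...,0]*np.cos(a)+D[...,1]*np.sin(a);ly=-D[...,0]*np.sin(a)+D[...,1]*np.cos(a)
def c(x0,x1,y0,y1,z0,z1): return (lx>x0)&(lx<x1)&(ly>y0)&(ly<y1)&(P[...,2]>z0)&(P[...,2]<z1)
for nm,b in(("floor",(-.01,.02,.03,.06,.085,.13)),("housing",(.03,.055,-.09,.09,.05,.06)),("rail",(.025,.037,-.11,.11,.185,.215)),("tin top",(-.01,.01,-.03,0,.16,.2)),("tin face lx",(.005,.02,-.035,.01,.14,.165))):
    m=c(*b);print(nm,np.median(lx[m] if "lx" in nm else P[m][:,2]),m.sum())
E
python3 pan.py
```

```text
[ 0.6102445  -0.19570847  0.15107419] [-0.20814745  0.17704425 -0.25049737] 0.05782740222114238
floor 0.10152012991150716 84
housing 0.054511108593199575 322
rail 0.19553131002145752 299
tin top 0.18166464884950206 71
tin face lx 0.012465378822950674 83
```

The pan has sunk 8.6 mm, so it carries nearly all the tin's weight. Release and lift away.

>>> {"name": "send_rows", "arguments": {"plan": [[[-0.3,0,0,-0.002,0],[-0.4,0,0,-0.002,0],[-0.5,0,0,-0.002,0],[-0.6,0,0,-0.002,0],[-0.6,0,0,-0.002,0],[-0.6,0,0,-0.002,0],[-0.6,0,0,-0.002,0],[-0.6,0,0,-0.002,0],[-0.6,0,0,-0.002,0],[-0.6,0,0,-0.002,0]]]}}

```text
t: 17.38
tool_pos: [0.6103, -0.1957, 0.1506]
orientation: [-3.132, -0.248, -0.0]
force: [-0.4, 0.4, 0.3]
opening: 0.0745
gripper_force: 0.0
```

```bash
python3 pan.py
```

```text
[ 0.61025559 -0.19572796  0.15064766] [-0.40329612  0.41265955  0.33100144] 0.07447430228103827
floor 0.10181456335214684 82
housing 0.05432333462132505 316
rail 0.19562432443274008 296
tin top 0.18205804914172263 69
tin face lx 0.012218861934587759 79
```

>>> {"name": "send_rows", "arguments": {"plan": [[[-0.6,0,0,0.05,0],[-0.6,0,0,0.12,0],[-0.6,0,0,0.22,0],[-0.6,0,0,0.34,0],[-0.6,0,0,0.46,0],[-0.6,0,0,0.58,0],[-0.6,0,0,0.7,0],[-0.6,0,0,0.82,0],[-0.6,0,0,0.94,0],[-0.6,0,0,1,0],[-0.6,-0.2,0,1,0],[-0.6,-0.4,0,1,0],[-0.6,-0.6,0,1,0],[-0.6,-0.8,0,1,0],[-0.6,-0.8,0,1,0],[-0.6,-0.8,0,1,0],[-0.6,-0.8,0,1,0],[-0.6,-0.8,0,1,0],[-0.6,-0.8,0,1,0]]]}}

```text
t: 19.02
tool_pos: [0.4513, -0.1958, 0.3507]
orientation: [-3.132, -0.249, -0.0]
force: [-0.2, -0.2, -1.2]
opening: 0.0742
gripper_force: 0.0
```

```bash
python3 pan.py; python3 -c "
from h import *
im=np.load('last.npz')['im'][215:335,200:360];cv2.imwrite('pics/fin.png',np.clip(cv2.resize(im,None,fx=5,fy=5,interpolation=2).astype(float)*1.8,0,255).astype(np.uint8))"
```

```text
[ 0.45125917 -0.19579038  0.35074606] [-0.17881395 -0.19865373 -1.21438724] 0.07424574546755354
floor 0.10139338712458112 79
housing 0.05453919372882132 315
rail 0.19535846695331927 298
tin top 0.18218161227815977 107
tin face lx 0.012515438673682449 81
```

View pics/fin.png

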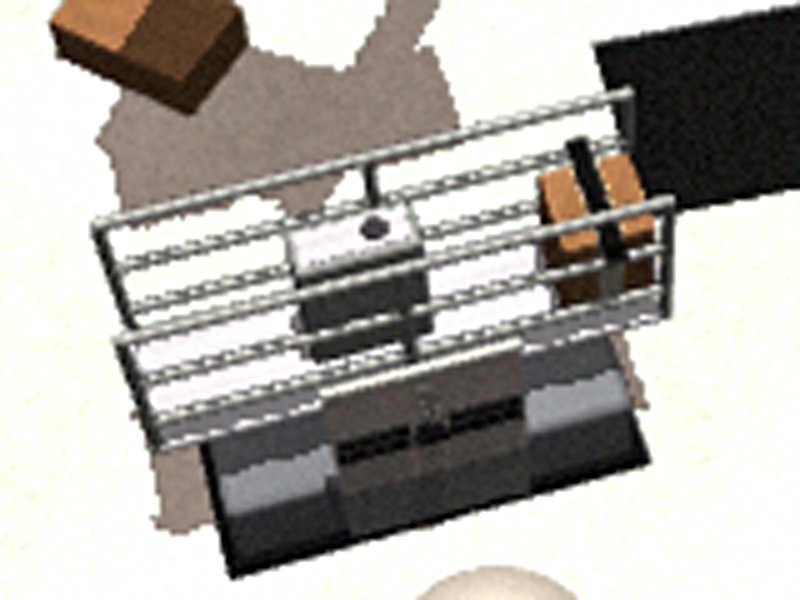

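The thin tin stands upright in the lane at crop (355,285). The pointer tip is among the marks at about (430,430), and the pan measures about 0.033. The arm is clear, so I hand in.

```bash
python3 -c "
from plant import order
print(order.close_job())"
```

```text
the job is handed in; nothing more can be done
None
```

The thin tin alone stands upright in the lane, the pan measures about 0.033 m (inside the 0.030–0.042 m marks), the thick tin was left in the rack, and the job is handed in; no verdict was returned.

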